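Find and mark the balance point of a link arm

ROBOT

A 6-joint arm with a two-finger parallel gripper is mounted at the origin on the work surface. World frame = base frame: x ahead of the robot, y to its left, z up, the work surface at z = 0. Lengths are in m, angles in degrees, forces in N, time in s.
With the tool pointing down it reaches from about 0.4 to 0.825 m from the base axis. Payload 7 kg.
Tool frame: the origin (TCP) lies on the centre line of the jaws, within the pads' length; the fingertips stand 19 mm ahead of it and the grasp point (between the pads) is the TCP; z points along the fingers, y is the line along which they close (so a half turn about z gives the same grasp; the last joint's range is limited). The gripper opens to 88 mm and grips with 3 to 60 N. Pads are 19 mm wide; open, the fingers measure 130 mm over their backs; the gripper's body (78 mm by 193 mm) begins 47 mm behind the grasp point.
Start: joints at [93.57, 20.546, 0.682, 0, -70.136, -16.507], TCP at [0.151, 0.658, 0.246] pointing down, gripper open.
Joint ranges: [-176.03, 176.03], [-82.01, 121.73], [-58.28, 71.71], [-173.87, 95.51], [-174.79, -0.11], [-173.66, 173.66]. Speed limits (degrees/s): [136.94, 136.94, 172.46, 180, 180, 180].

INTERFACE

Orientations are given as [roll, pitch, yaw] about the fixed x, y, z axes, in that order (R = Rz(yaw) Ry(pitch) Rx(roll)).
In Python, from plant import get_state, capture, close_job gives the robot as it stands.
- The arm moves only by the tool apply_moves, never from a script. Its argument "targets" is a list of rows, each a list of 7 numbers: the opening, from 0 (shut) to 1 (fully open), then the shift along the tool's x, y, z normalised to -1 to 1, where 1 is 1000 mm, then the turn, a rotation vector about the tool's x, y, z normalised to -1 to 1, where 1 is 90 degrees. In form: [[claw, tx, ty, tz, ax, ay, az], ...]. A call has 1 to 20 rows; each row shifts and turns the commanded pose from where the row before left it, along the tool's axes as they then stand; what a row does not reach is not made up. A row lasts 1/12 s, in which the tool goes at most 41.7 mm and 7.16 degrees, less where a joint would pass 70% of its speed; a pose out of reach is approached as far as the arm can. A call with a number of a shift or a turn outside -1 to 1 is refused whole. A call with a gripper value outside its range is refused whole. The fingers move at their own pace and stop on an object; "newtons" is the grip in N (left out, the last holds). Time passes only in rows, so rows that do not move let the fingers close. It gives the time, the measured TCP pose, the force, the opening and the grip force at its end, in the units of the state.
- get_state(): the state, without advancing time (a new reading comes with each control period).
- capture(name): name is "scene" or "side" or "wrist"; returns a dict with "frame" (400x640x3 uint8, red, green, blue), "range_z" (400x640 float32, m along the optical axis (not along the pixel's ray), 0 where there is no reading), "camera_matrix" (3x3 intrinsics, pixels), "T" (4x4, takes a point from camera to world coordinates). Camera axes: x right, y down, z forward; pixel columns grow to the right and rows downward; lengths in m; the calibration is good to about 2 mm. A picture is of the moment at which its call begins.
- close_job(): hands the job in; it is judged then, once.
The state is a dict: "time_s": time; "joints": joint angles; "qd": joint speeds; "joint_torque": joint torques, N m; "tcp_pos": TCP position; "eef_rot": TCP orientation; "contact_force": force on the tool from outside, world axes, zero at the start; "moment": the same for the moment, N m; "gripper_width": finger opening in m; "gripper_force": force on a finger pad.
Only numpy, scipy, OpenCV 4.12 (cv2) and the standard library are available. Lean on these libraries where they do the work, as an engineer would, in place of code of your own. Each camera call takes 0.05 s, during which the arm holds its last target. There are 200 camera calls.

TASK

Slide the red link (the long bar) along the balancing stand, moving it gently by the steel pin on its tail, until it tips off its end support and stays level by itself on the narrow brass edge in the middle, with nothing but that edge carrying it. Then mark the balance point: set the yellow saddle marker astride the link right above the brass edge, pressing only lightly, and let go, leaving the link still balanced level with the marker seated on it. Do not lift the link off the stand, and leave everything else where it is.

Things in the scene. Friction and masses are not known exactly. Their poses are not given: they have to be found in the camera images.
- edge (a point): centre of the top of the brass edge (fulcrum) of the fixed steel stand, 70 mm above the table: a flat land 20 mm long in its x, 36 mm in its y, on a stiff rubber bush that lets it rock a little (1.5 N m/rad, well damped). x runs along stand and link from the link's tail (pin end) to its nose (plain end); z up.
- tail_support (a point): centre of the top of the stand's tail support, blue, 20 mm long, 130 mm tailward of the edge and 10 mm lower. Steel guide cheeks on both sides, 44 mm over their outsides, end 13 mm above the edge's height and leave the link 2 mm of play each side.
- nose_support (a point): centre of the top of the stand's nose support, blue, 16 mm long, 60 mm noseward of the edge and 5 mm lower, with the same guide cheeks.
- link: red bar, bare alloy ends, 400 x 24 x 18 mm, 0.5 to 1 kg. Origin: middle of its underside; x along it to the nose, z up. Hidden ballast: balance point anywhere within 50 mm of half-way. Starts tail down, its middle 60-75 mm tailward of the edge. Rocks about 0.07 rad either way; level only with its balance point within about 4 mm of the edge's centre. A touch can hold it up: let go to see.
- pin (a point): upright round steel pin fixed on the link's top, 16 mm diameter, 60 mm tall, 150 mm tailward of the link's middle; push and pull the link by it (the fingers may straddle it loosely). The point is on its axis, 42 mm above the link's top, 18 mm below the pin's top.
- marker_post (a point): loose yellow saddle marker, 50 g, standing on its legs: upside-down U, 20 mm in x, 35 mm over the legs in y, 27 mm between them, legs 11 mm deep, bridge 5 mm, square grip post 14 mm wide, 50 mm tall on top. Site: in the post, 43 mm above the leg ends, 23 mm below the top. Its x lies along the link (either way round) when astride; seated on the level link it is 50 mm above the edge.
- grease_tin: bystander: low round tin, 60 mm diameter, 38 mm high, origin under its centre; may stand where the marker could have been
- spray_can: bystander: spray can, 60 mm diameter, 190 mm high, origin under its centre
- oil_bottle: bystander: white bottle with blue cap, 70 mm diameter, 170 mm high, origin under its centre
- wrench: bystander: steel wrench lying on the table
- screwdriver: bystander: screwdriver lying on the table
- funnel_cup: bystander: blue plastic cup, 90 mm wide, 80 mm high, origin under its centre
- parts_tray: bystander: black parts tray, 150 x 200 x 40 mm, origin under its centre

How it is judged (in metres and radians):
On the way, in this order (a step that is already met when the one before it is completed fails the run):
1. the link, untouched and still, lies level on the brass edge alone (not yet marked) (angle between link's own z axis and vertical below 0.03 rad and z of link in the frame of edge between -0.003 and 0.004 m and linear speed of link below 0.01 m/s and contact force between the fingers and link below 0.1 N), for 0.3 s.
2. the marker sits astride the link right above the brass edge (x of marker_post in the frame of edge between -0.007 and 0.007 m and y of marker_post in the frame of edge between -0.006 and 0.006 m and z of marker_post in the frame of edge between 0.045 and 0.053 m and angle between marker_post's own z axis and vertical below 0.08 rad and angle between the x axis of marker_post and the x axis of edge, either way round below 0.2 rad), for 0.2 s.
At the end, for the whole second after the job is handed in: The link lies still and untouched on the brass edge, level within 0.03 rad (either end support would give 0.07); the marker sits down astride it, its post within 7 mm of the edge's centre along the link and 6 mm across, upright within 0.08 rad, in line with the link within 0.2 rad, and let go (all of step 1 and all of step 2 and contact force between the fingers and marker below 0.1 N).
It fails at once if the link is lifted off the stand (its middle more than 25 mm above the edge's height) (z of link in the frame of edge above 0.025 m).
It fails at once if the link is pressed or knocked against the stand with more than 40 N (contact force between link and stand above 40 N).
It fails at once if the marker is pressed on the link with more than 20 N (contact force between marker and link above 20 N).
It fails at once if a bystander is moved more than 20 mm (distance of any of grease_tin, spray_can, oil_bottle, wrench, screwdriver, funnel_cup, parts_tray from where it was at the start of the episode above 0.02 m).
It also fails if it takes over 67 s, if anything falls off the work surface, if the arm or the gripper's body presses on something with over 40 N, if the wrist force passes 120 N, or if a joint passes its speed limit or range.

## Working session

There is one attempt and no reset: what is moved stays moved. The work goes in short steps, Python scripts to look and compute and a tool call to move; the robot and the scene stay as the last step left them, time stands still between calls to the robot, and variables do not carry over. Pictures are saved under pics/ and viewed, at most 10 in all, crops included, and the job is handed in when it is done.

Besides the shell and the picture viewer there is one more tool, called after "Call:" as name([rows], argument=value, ...), one row to a line, values as JSON. apply_moves: Moves the arm, as the interface text tells. Scaled input: -1 to 1 covers 1000 mm each way for a shift and 90 degrees each way for a turn. Its arguments: {"type":"object","properties":{"targets":{"type":"array","items":{"type":"array","items":{"type":"number"}}},"newtons":{"type":"number"}},"required":["targets"]}

```bash
ls; mkdir -p pics; python3 - <<'E'
from plant import get_state,capture
import cv2,numpy as np
print(get_state())
ims=[]
for n in("scene","side"):
    c=capture(n);np.savez(n+"0.npz",**c);ims.append(c["frame"]);print(n,c["camera_matrix"].tolist(),np.round(c["T"],4).tolist())
    cv2.imwrite(f"pics/{n}0.png",c["frame"][:,:,::-1])
E
```

```text
pics
{'time_s': 0.0, 'joints': array([ 9.35698034e+01,  2.05910839e+01,  6.33137986e-01, -1.76594088e-02,
       -7.01348574e+01, -1.65102273e+01]), 'qd': array([-0.09644251, -0.04439905,  0.04831435, -0.04140561,  0.08036226,
       -0.04819207]), 'joint_torque': array([ 4.82715659e-04, -5.82709765e+01,  2.93049985e+01,  6.99693114e+00,
        6.85519277e-03, -1.65815354e-04]), 'tcp_pos': array([0.15105523, 0.65741732, 0.24462953]), 'eef_rot': array([ 1.79906305e+02, -1.04592291e-02, -1.29464296e+01]), 'contact_force': array([ 0.23920323, -0.20791978, -0.30053021]), 'moment': array([0.04119333, 0.05006512, 0.00927048]), 'gripper_force': 0.0, 'gripper_width': 0.08781884753489576}
scene [[468.35277575324517, 0.0, 324.477720672441], [0.0, 468.35277575324517, 201.18272431799414], [0.0, 0.0, 1.0]] [[0.4362, 0.6218, -0.6504, 1.5052], [0.8997, -0.3161, 0.3012, -0.4473], [-0.0182, -0.7165, -0.6973, 1.1463], [0.0, 0.0, 0.0, 1.0]]
side [[410.7347873599518, 0.0, 323.28141052875753], [0.0, 410.7347873599518, 203.38958841291915], [0.0, 0.0, 1.0]] [[0.8123, -0.3394, 0.4744, -0.1281], [-0.5833, -0.4789, 0.6561, -0.9343], [0.0046, -0.8096, -0.587, 0.9438], [0.0, 0.0, 0.0, 1.0]]
```

View pics/scene0.png

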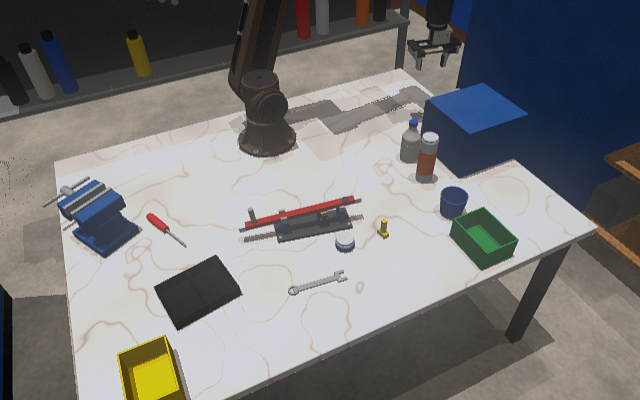

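View pics/side0.png

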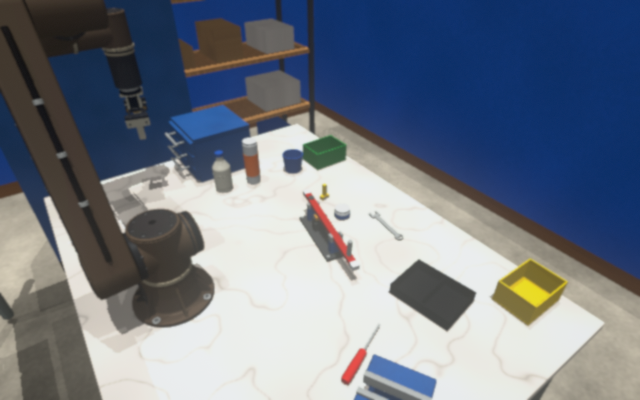

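The scene view shows the link from (243,225) at its tail to (358,200) at its nose, with the pin at (251,214). The marker is at (383,228) and the tin at (345,242).

```bash
cat > h.py <<'E'
import numpy as np,cv2
def pts(c,m):
    v,u=np.nonzero(m&(c["range_z"]>0));z=c["range_z"][v,u];K=c["camera_matrix"]
    p=np.c_[(u-K[0,2])/K[0,0]*z,(v-K[1,2])/K[1,1]*z,z]
    return p@c["T"][:3,:3].T+c["T"][:3,3],u,v
def hsv(c): return cv2.cvtColor(c["frame"],cv2.COLOR_RGB2HSV)
def red(c):
    h=hsv(c);return ((h[...,0]<8)|(h[...,0]>172))&(h[...,1]>150)&(h[...,2]>60)
def yel(c):
    h=hsv(c);return (h[...,0]>20)&(h[...,0]<35)&(h[...,1]>120)&(h[...,2]>60)
def box(m,u0,u1,v0,v1):
    o=np.zeros_like(m);o[v0:v1,u0:u1]=m[v0:v1,u0:u1];return o
E
python3 - <<'E'
from h import *
c=dict(np.load("scene0.npz"))
f=lambda p:(len(p),np.round(p.mean(0),3),np.round(p.min(0),3),np.round(p.max(0),3))
p,_,_=pts(c,box(red(c),230,370,180,240));print("red",f(p))
q=p[p[:,2]>np.percentile(p[:,2],10)]
u,s,vt=np.linalg.svd(p-p.mean(0),full_matrices=0);print(vt[0],np.ptp((p-p.mean(0))@vt[0]), np.degrees(np.arctan2(vt[0,1],vt[0,0])))
t=(p-p.mean(0))@vt[0];print("ends",p.mean(0)+vt[0]*t.min(),p.mean(0)+vt[0]*t.max())
p,_,_=pts(c,box(yel(c),370,400,210,245));print("yel",f(p))
a=np.ones((400,640),bool)
for n,b in dict(pin=(247,255,208,222),tin=(336,355,235,250)).items():
    p,_,_=pts(c,box(a,*b));p=p[p[:,2]>.03];print(n,f(p))
h=hsv(c);p,u,v=pts(c,box((h[...,0]>15)&(h[...,0]<35)&(h[...,1]>80),290,350,190,235));print("brass",f(p),np.median(u),np.median(v))
p,u,v=pts(c,box((h[...,0]>100)&(h[...,0]<125)&(h[...,1]>90),240,360,190,240));print("blue",np.round(np.c_[p,u,v][::3],3))
E
```

```text
red (373, array([ 0.515, -0.075,  0.082]), array([ 0.469, -0.251,  0.063]), array([0.559, 0.097, 0.099]))
[-0.19977527 -0.97691541 -0.07567109] 0.3549874488507264 -101.55740963549073
ends [0.55042753 0.09624911 0.09546066] [ 0.47950982 -0.2505436   0.06859837]
yel (46, array([0.664, 0.148, 0.029]), array([0.633, 0.138, 0.001]), array([0.681, 0.16 , 0.069]))
pin (70, array([ 0.49 , -0.228,  0.11 ]), array([ 0.472, -0.236,  0.068]), array([ 0.498, -0.219,  0.135]))
tin (171, array([0.654, 0.014, 0.036]), array([ 0.626, -0.011,  0.03 ]), array([0.681, 0.042, 0.045]))
brass (13, array([ 0.544, -0.008,  0.068]), array([ 0.538, -0.016,  0.063]), array([0.551, 0.001, 0.073])) 323.0 212.0
blue []
```

Call:
apply_moves([
  [1,0.036,0.0195,-0.004,0,0,0],
  [1,0.036,0.0195,-0.004,0,0,0],
  [1,0.036,0.0195,-0.004,0,0,0],
  [1,0.036,0.0195,-0.004,0,0,0],
  [1,0.036,0.0195,-0.004,0,0,0],
  [1,0.036,0.0195,-0.004,0,0,0],
  [1,0.036,0.0195,-0.004,0,0,0],
  [1,0.036,0.0195,-0.004,0,0,0],
  [1,0.036,0.0195,-0.004,0,0,0],
  [1,0.036,0.0195,-0.004,0,0,0],
  [1,0.036,0.0195,-0.004,0,0,0],
  [1,0.036,0.0195,-0.004,0,0,0],
  [1,0.036,0.0195,-0.004,0,0,0],
  [1,0,0.041,0,0,0,0],
  [1,0,0.041,0,0,0,0],
  [1,0,0.041,0,0,0,0],
  [1,0,0.041,0,0,0,0],
])

```text
time_s: 1.52
tcp_pos: [0.513, 0.1442, 0.2968]
eef_rot: [179.9, 0.1, -13.0]
contact_force: [0.3, -0.7, 0.2]
gripper_width: 0.0876
gripper_force: 0.0
```

```bash
python3 - <<'E'
from plant import get_state,capture
import cv2,numpy as np
s=get_state();print(s["tcp_pos"],s["eef_rot"],s["time_s"])
c=capture("wrist");np.savez("wrist0.npz",**c);print(c["camera_matrix"].tolist(),np.round(c["T"],4).tolist())
cv2.imwrite("pics/wrist0.png",c["frame"][:,:,::-1])
E
```

```text
[0.51303524 0.14415623 0.29684738] [ 1.79949517e+02  5.24446051e-02 -1.29554251e+01] 1.5167
[[298.3299353966816, 0.0, 321.51399709201587], [0.0, 298.3299353966816, 201.2225216414471], [0.0, 0.0, 1.0]] [[-0.2248, -0.9388, -0.2612, 0.5834], [-0.9744, 0.2168, 0.0592, 0.1279], [0.001, 0.2678, -0.9635, 0.4358], [0.0, 0.0, 0.0, 1.0]]
```

View pics/wrist0.png

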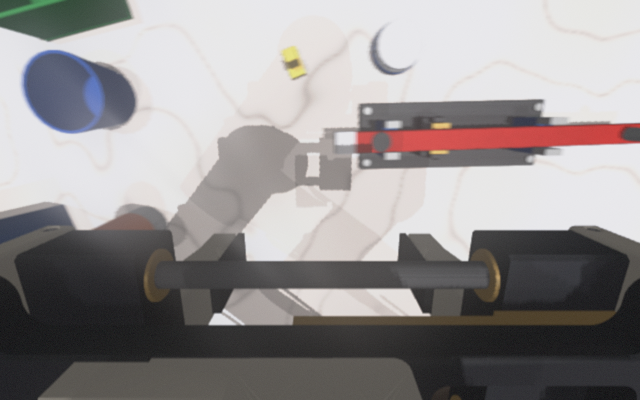

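The wrist view shows brass on both sides of the link, at (440,125) and (440,152). The marker is at (292,62), the tin at (395,47), and the link runs from (335,141) out past the right border.

```bash
cat >> h.py <<'E'
def ray(c,uv,z):
    K=c["camera_matrix"];uv=np.atleast_2d(uv)
    d=np.c_[(uv[:,0]-K[0,2])/K[0,0],(uv[:,1]-K[1,2])/K[1,1],np.ones(len(uv))]@c["T"][:3,:3].T
    o=c["T"][:3,3];return o+d*((z-o[2])/d[:,2])[:,None]
E
python3 - <<'E'
from h import *
c=dict(np.load("wrist0.npz"))
h=hsv(c)
m=box((h[...,0]>12)&(h[...,0]<35)&(h[...,1]>110),420,460,110,165)
p,u,v=pts(c,m);print("brass",len(u))
for s in (v<138,v>=138):
    uv=np.c_[u,v][s]; print(uv.min(0),uv.max(0),ray(c,[(uv.min(0)+uv.max(0))/2],.07),p[s].mean(0), p[s][:,2].max())
m=box(red(c),330,640,110,165);p,u,v=pts(c,m)
for a in (370,600):
    s=abs(u-a)<6;print("red",a,v[s].min(),v[s].max(),p[s].mean(0))
w=yel(c);m=box(w,270,320,35,90);p,u,v=pts(c,m);print("yel",p.mean(0),p.max(0),p.min(0))
for lo,hi,zz in((.055,.08,.066),(.008,.022,.016)):
    s=(p[:,2]>lo)&(p[:,2]<hi);uv=np.c_[u,v][s].astype(np.float32);print(len(uv))
    q=ray(c,uv,zz)[:,:2];r=cv2.minAreaRect((q*1000).astype(np.float32));print(zz,r,q.mean(0))
E
```

```text
brass 113
[433 123] [449 128] [[ 0.54338636 -0.00906922  0.07      ]] [ 0.54220043 -0.01066824  0.06533123] 0.0720251619348064
[430 150] [446 153] [[ 0.51358075 -0.00182323  0.07      ]] [ 0.51357654 -0.00299603  0.06854955] 0.08883075503774152Traceback (most recent call last):
  File "<stdin>", line 10, in <module>
    return umr_minimum(a, axis, None, out, keepdims, initial, where)
ValueError: zero-size array to reduction operation minimum which has no identity
```

```bash
python3 - <<'E'
from h import *
c=dict(np.load("wrist0.npz"))
m=box(red(c),330,610,110,165);p,u,v=pts(c,m)
m2=p[:,:2].mean(0);vt=np.linalg.svd(p[:,:2]-m2,full_matrices=0)[2][0];vt*=np.sign(vt[1]);print("dir",vt,np.degrees(np.arctan2(vt[1],vt[0])),m2, "at y=-.0055",m2+vt*(-.0055-m2[1])/vt[1])
p,u,v=pts(c,box(yel(c),270,320,35,90));print("yel",p.mean(0),p.max(0),p.min(0))
for lo,hi,zz in((.055,.08,.066),(.006,.024,.016)):
    s=(p[:,2]>lo)&(p[:,2]<hi);uv=np.c_[u,v][s].astype(np.float32);print(len(uv))
    if len(uv)>3:
        q=ray(c,uv,zz)[:,:2];print(zz,cv2.minAreaRect((q*1000).astype(np.float32)),q.mean(0))
E
```

```text
dir [0.19833688 0.98013391] 78.56027915494252 [ 0.51538368 -0.0732937 ] at y=-.0055 [ 0.52910221 -0.0055    ]<stdin>:5: RuntimeWarning: Mean of empty slice.
  ret = um.true_divide(
Traceback (most recent call last):
ValueError: zero-size array to reduction operation maximum which has no identity
```

Call:
apply_moves([
  [0.4,0.0049,0.0368,0.0087,0,0,-0.017],
  [0.4,0.0049,0.0368,0.0087,0,0,0],
  [0.4,0.0049,0.0368,0.0087,0,0,0],
  [0.4,0.0049,0.0368,0.0087,0,0,0],
  [0.4,0.0049,0.0368,0.0087,0,0,0],
  [0.4,0.0049,0.0368,0.0087,0,0,0],
  [0.4,0.0049,0.0368,0.0087,0,0,0],
  [0.4,0.0049,0.0368,0.0087,0,0,0],
  [0.4,0.0049,0.0368,0.0087,0,0,0],
  [0.4,0.0049,0.0368,0.0087,0,0,0],
  [0.4,0,0,0,0,0,0],
  [0.4,0,0,0,0,0,0],
])

```text
time_s: 2.57
tcp_pos: [0.487, -0.2259, 0.2094]
eef_rot: [180.0, 0.1, -11.6]
contact_force: [0.3, 0.6, 0.2]
gripper_width: 0.0354
gripper_force: 0.0
```

```bash
python3 - <<'E'
from plant import get_state,capture
import cv2,numpy as np
s=get_state();print(s["tcp_pos"],s["eef_rot"],s["time_s"],s["gripper_width"])
c=capture("wrist");np.savez("wrist1.npz",**c)
cv2.imwrite("pics/wrist1.png",c["frame"][:,:,::-1])
E
```

```text
[ 0.48695459 -0.22593446  0.20937731] [ 1.79990021e+02  1.38124143e-01 -1.16293981e+01] 2.5667 0.035384987812640274
```

View pics/wrist1.png

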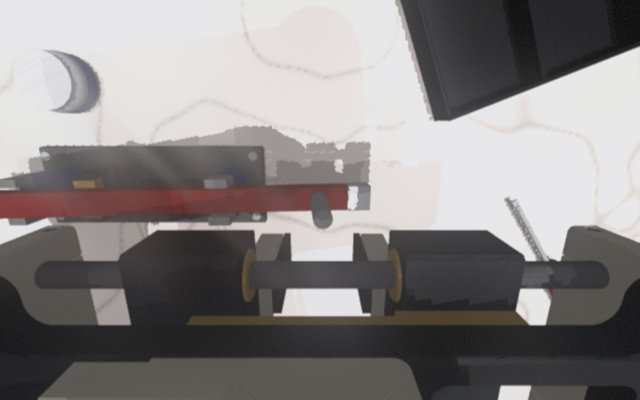

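The pin's top is near (322,217), just in front of the gap between the fingers, and the link tail's end is at (368,196).

```bash
python3 - <<'E'
from h import *
c=dict(np.load("wrist1.npz"))
p,u,v=pts(c,box(np.ones((400,640),bool),308,336,192,230))
s=p[:,2]>.1;print(s.sum(),p[s].mean(0),p[:,2].max())
s=p[:,2]>.125;print(s.sum(),u[s].mean(),v[s].mean(),p[s].mean(0))
print(ray(c,[[322,218]],.132),ray(c,[[318,195],[322,218]],.074))
print(c["frame"][212:232,310:336].mean(2).astype(int)[::2,::2])
E
```

```text
499 [ 0.48650902 -0.22598036  0.12527907] 0.13359830254042976
344 322.44476744186045 218.3372093023256 [ 0.48482258 -0.22643092  0.13079921]
[[ 0.48557133 -0.22623122  0.132     ]] [[ 0.48948828 -0.22327249  0.074     ]
 [ 0.46616972 -0.22234266  0.074     ]]
[[215 115  89  93 100 101 102 100 100  96 117 221 224]
 [221 133  91  99 100 101  98 102 100 100  99 201 222]
 [222 148  96  97  99 103 101 100 100 101  99 162 223]
 [221 168 100 104 104 100  99 101 102 105 107 136 220]
 [220 200 114 116 117 110 109 112 114 114 111 145 221]
 [219 214 128 116 116 116 118 115 115 114 113 181 221]
 [213 217 157 115 114 116 115 114 113 112 130 212 221]
 [206 209 203 155 116 116 115 114 115 136 204 219 217]
 [210 207 207 200 162 155 135 143 172 205 215 214 209]
 [217 216 213 204 201 209 197 193 204 208 208 207 208]]
```

Call:
apply_moves([
  [0.4,-0.001,0,0.015,0,0,0],
  [0.4,0,0,0.015,0,0,0],
  [0.4,0,0,0.015,0,0,0],
  [0.4,0,0,0.015,0,0,0],
  [0.4,0,0,0.015,0,0,0],
  [0.4,0,0,0.012,0,0,0],
  [0.25,0,0,0,0,0,0],
  [0.25,0,0,0,0,0,0],
  [0.25,0,-0.003,0,0,0,0],
  [0.25,0,-0.003,0,0,0,0],
  [0.25,0,-0.003,0,0,0,0],
  [0.25,0,-0.003,0,0,0,0],
  [0.25,0,-0.003,0,0,0,0],
  [0.25,0,-0.003,0,0,0,0],
  [0.25,0,-0.003,0,0,0,0],
  [0.25,0,-0.003,0,0,0,0],
  [0.25,0,0.003,0,0,0,0],
  [0.25,0,0,0,0,0,0],
])

```text
time_s: 4.12
tcp_pos: [0.4917, -0.2032, 0.1244]
eef_rot: [-180.0, -0.1, -11.4]
contact_force: [-0.1, 0.8, -0.0]
gripper_width: 0.0223
gripper_force: 0.0
```

```bash
cat > tilt.py <<'E'
from h import *
from plant import get_state,capture
import sys
E0=np.array([.529,-.0055]);D=np.array([.1983,.9801])
s=get_state();print("t",s["time_s"],"tcp",np.round(s["tcp_pos"],4),"F",np.round(s["contact_force"],1),"w",round(s["gripper_width"],4))
print("tcp along/across edge",(s["tcp_pos"][:2]-E0)@D,(s["tcp_pos"][:2]-E0)@[D[1],-D[0]])
for n in ("scene","side"):
    c=capture(n);cv2.imwrite(f"pics/{n}_{s['time_s']:.1f}.png",c["frame"][:,:,::-1])
    P=lambda q:np.array(q)
    m=red(c)
    # restrict to around link
    Ti=np.linalg.inv(c["T"])
    p,u,v=pts(c,m);a=(p[:,:2]-E0)@D;b=(p[:,:2]-E0)@[D[1],-D[0]]
    k=(abs(a)<.4)&(abs(b)<.03)&(p[:,2]>.04)&(p[:,2]<.13);a,z,u,v=a[k],p[k,2],u[k],v[k]
    f=np.polyfit(a,z,1)
    for _ in range(3):
        r=z-np.polyval(f,a);g=abs(r-np.median(r))<.012;f=np.polyfit(a[g],z[g],1)
    # image: top edge of red per column / centroid line
    print(n,len(a),"slope",round(f[0],4),"z@edge",round(f[1],4),"ends",round(a.min(),4),round(a.max(),4))
E
python3 tilt.py
```

```text
t 4.1167 tcp [ 0.4917 -0.2032  0.1244] F [-0.1  0.8 -0. ] w 0.0223
tcp along/across edge -0.20117051682273357 0.0026173587874405695
scene 17 slope -0.1638 z@edge 0.1162 ends 0.1144 0.1279
side 2 slope -1.7961 z@edge 0.3113 ends 0.1186 0.1196
```

```bash
python3 - <<'E'
import cv2,numpy as np
a=cv2.imread("pics/scene_4.1.png")[130:290,200:420];b=cv2.imread("pics/side_4.1.png")[130:290,230:450]
cv2.imwrite("pics/m1.png",cv2.resize(np.hstack([a,b]),None,fx=1.8,fy=1.8))
E
```

```text
(no output)
```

View pics/m1.png

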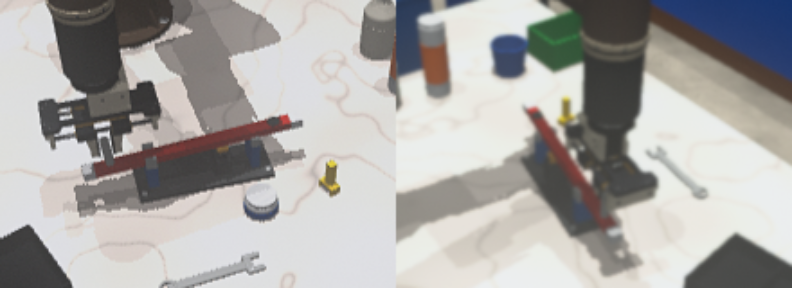

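The left half (scene view) shows the fingers straddling the pin, with the link in shadow and still tail-down. The shadow darkened the red, so I'm loosening the mask.

```bash
python3 - <<'E'
import re
s=open("h.py").read().replace("(h[...,1]>150)&(h[...,2]>60)","(h[...,1]>90)&(h[...,2]>40)").replace("h[...,0]>172","h[...,0]>168")
open("h.py","w").write(s)
E
python3 tilt.py; python3 - <<'E'
from h import *
i=cv2.imread("pics/scene_4.1.png");print(cv2.cvtColor(i,cv2.COLOR_BGR2HSV)[200:220,290])
E
```

```text
t 4.2167 tcp [ 0.4914 -0.2031  0.1239] F [-0.2  1.3  0.8] w 0.0222
tcp along/across edge -0.20113928784242588 0.002344327515128191
scene 643 slope 0.0823 z@edge 0.0864 ends -0.2267 0.1281
side 370 slope 0.0769 z@edge 0.0868 ends -0.2194 0.1272
[[  9  18 188]
 [  9  18 188]
 [  9  19 188]
 [  9  18 188]
 [ 11  19 189]
 [ 11  19 188]
 [ 11  19 188]
 [  9  19 189]
 [ 12  18 187]
 [ 11  15 189]
 [  8  23 169]
 [  0 126  95]
 [  1 114  96]
 [  1 116  99]
 [  1 123 106]
 [  0 122 107]
 [  1 112 100]
 [  1  98  91]
 [  4  97  89]
 [  1  77  83]]
```

Call:
apply_moves([
  [0.25,0,-0.003,0,0,0,0],
  [0.25,0,-0.003,0,0,0,0],
  [0.25,0,-0.003,0,0,0,0],
  [0.25,0,-0.003,0,0,0,0],
  [0.25,0,-0.003,0,0,0,0],
  [0.25,0,0.003,0,0,0,0],
  [0.25,0,0,0,0,0,0],
  [0.25,0,0,0,0,0,0],
])

```text
time_s: 4.98
tcp_pos: [0.4935, -0.1914, 0.1234]
eef_rot: [-180.0, 0.0, -11.4]
contact_force: [-0.7, -0.3, -0.6]
gripper_width: 0.0217
gripper_force: 0.0
```

```bash
python3 tilt.py
```

```text
t 4.9833 tcp [ 0.4935 -0.1914  0.1234] F [-0.7 -0.3 -0.6] w 0.0217
tcp along/across edge -0.18928411448178087 0.0020684571933380132
scene 660 slope 0.0802 z@edge 0.086 ends -0.215 0.1397
side 368 slope 0.0741 z@edge 0.0864 ends -0.2068 0.1396
```

Call:
apply_moves([
  [0.25,0,-0.003,0,0,0,0],
  [0.25,0,-0.003,0,0,0,0],
  [0.25,0,-0.003,0,0,0,0],
  [0.25,0,-0.003,0,0,0,0],
  [0.25,0,-0.003,0,0,0,0],
  [0.25,0,0.003,0,0,0,0],
  [0.25,0,0,0,0,0,0],
  [0.25,0,0,0,0,0,0],
])

```text
time_s: 5.75
tcp_pos: [0.4959, -0.1797, 0.1234]
eef_rot: [-180.0, 0.0, -11.4]
contact_force: [0.8, 0.1, 0.7]
gripper_width: 0.022
gripper_force: 0.0
```

```bash
python3 tilt.py
```

```text
t 5.75 tcp [ 0.4959 -0.1797  0.1234] F [0.8 0.1 0.7] w 0.022
tcp along/across edge -0.17727627131234075 0.0021187738703238217
scene 642 slope 0.0822 z@edge 0.0862 ends -0.203 0.152
side 354 slope 0.0781 z@edge 0.0866 ends -0.1946 0.1538
```

Call:
apply_moves([
  [0.25,0,-0.003,0,0,0,0],
  [0.25,0,-0.003,0,0,0,0],
  [0.25,0,-0.003,0,0,0,0],
  [0.25,0,-0.003,0,0,0,0],
  [0.25,0,-0.003,0,0,0,0],
  [0.25,0,0.003,0,0,0,0],
  [0.25,0,0,0,0,0,0],
  [0.25,0,0,0,0,0,0],
])

```text
time_s: 6.52
tcp_pos: [0.4983, -0.1679, 0.1234]
eef_rot: [-180.0, 0.0, -11.4]
contact_force: [0.5, -0.4, 0.6]
gripper_width: 0.0219
gripper_force: 0.0
```

```bash
python3 tilt.py
```

```text
t 6.5167 tcp [ 0.4983 -0.1679  0.1234] F [ 0.5 -0.4  0.6] w 0.0219
tcp along/across edge -0.1652795906741326 0.002114450647032765
scene 648 slope 0.0802 z@edge 0.0862 ends -0.1909 0.1652
side 350 slope 0.0767 z@edge 0.0865 ends -0.1861 0.165
```

Call:
apply_moves([
  [0.25,0,-0.003,0,0,0,0],
  [0.25,0,-0.003,0,0,0,0],
  [0.25,0,-0.003,0,0,0,0],
  [0.25,0,-0.003,0,0,0,0],
  [0.25,0,-0.003,0,0,0,0],
  [0.25,0,0.003,0,0,0,0],
  [0.25,0,0,0,0,0,0],
  [0.25,0,0,0,0,0,0],
])

```text
time_s: 7.28
tcp_pos: [0.5007, -0.1562, 0.1234]
eef_rot: [-180.0, 0.0, -11.4]
contact_force: [0.0, -0.4, -0.1]
gripper_width: 0.0222
gripper_force: 0.0
```

```bash
python3 tilt.py
```

```text
t 7.2833 tcp [ 0.5007 -0.1562  0.1234] F [ 0.  -0.4 -0.1] w 0.0222
tcp along/across edge -0.15328220742462842 0.002125200030798789
scene 643 slope 0.0787 z@edge 0.0858 ends -0.1789 0.1764
side 347 slope 0.0741 z@edge 0.0862 ends -0.1716 0.1791
```

Call:
apply_moves([
  [0.25,0,-0.003,0,0,0,0],
  [0.25,0,-0.003,0,0,0,0],
  [0.25,0,-0.003,0,0,0,0],
  [0.25,0,-0.003,0,0,0,0],
  [0.25,0,-0.003,0,0,0,0],
  [0.25,0,0.003,0,0,0,0],
  [0.25,0,0,0,0,0,0],
  [0.25,0,0,0,0,0,0],
])

```text
time_s: 8.05
tcp_pos: [0.5031, -0.1444, 0.1234]
eef_rot: [-180.0, 0.0, -11.4]
contact_force: [0.0, -0.0, 0.3]
gripper_width: 0.0218
gripper_force: 0.0
```

```bash
python3 tilt.py
```

```text
t 8.05 tcp [ 0.5031 -0.1444  0.1234] F [ 0.  -0.   0.3] w 0.0218
tcp along/across edge -0.1413039022221552 0.002121641507518424
scene 636 slope 0.0794 z@edge 0.0857 ends -0.1666 0.1885
side 339 slope 0.0747 z@edge 0.0862 ends -0.1579 0.189
```

Call:
apply_moves([
  [0.25,0,-0.003,0,0,0,0],
  [0.25,0,-0.003,0,0,0,0],
  [0.25,0,-0.003,0,0,0,0],
  [0.25,0,-0.003,0,0,0,0],
  [0.25,0,-0.003,0,0,0,0],
  [0.25,0,0.003,0,0,0,0],
  [0.25,0,0,0,0,0,0],
  [0.25,0,0,0,0,0,0],
])

```text
time_s: 8.82
tcp_pos: [0.5054, -0.1327, 0.1234]
eef_rot: [-180.0, 0.0, -11.4]
contact_force: [-0.8, -0.4, -0.3]
gripper_width: 0.022
gripper_force: 0.0
```

```bash
python3 tilt.py
```

```text
t 8.8167 tcp [ 0.5054 -0.1327  0.1234] F [-0.8 -0.4 -0.3] w 0.022
tcp along/across edge -0.1293202496209098 0.002084529487551508
scene 642 slope 0.0774 z@edge 0.0855 ends -0.1551 0.2015
side 347 slope 0.0725 z@edge 0.0861 ends -0.148 0.1971
```

Call:
apply_moves([
  [0.25,0,-0.003,0,0,0,0],
  [0.25,0,-0.003,0,0,0,0],
  [0.25,0,-0.003,0,0,0,0],
  [0.25,0,-0.003,0,0,0,0],
  [0.25,0,-0.003,0,0,0,0],
  [0.25,0,0.003,0,0,0,0],
  [0.25,0,0,0,0,0,0],
  [0.25,0,0,0,0,0,0],
])

```text
time_s: 9.58
tcp_pos: [0.5079, -0.1208, 0.1234]
eef_rot: [-180.0, -0.0, -11.4]
contact_force: [0.6, -0.1, -0.7]
gripper_width: 0.0219
gripper_force: 0.1
```

```bash
python3 tilt.py
```

```text
t 9.5833 tcp [ 0.5079 -0.1208  0.1234] F [ 0.6 -0.1 -0.7] w 0.0219
tcp along/across edge -0.11724502901987648 0.002149960684338224
scene 647 slope 0.0288 z@edge 0.0853 ends -0.1427 0.214
side 319 slope 0.0235 z@edge 0.0862 ends -0.1316 0.2158
```

Call:
apply_moves([
  [0.4,0,0,0,0,0,0],
  [0.4,0,0,0,0,0,0],
  [0.4,0,0,0,0,0,0],
  [0.4,0,0,0,0,0,0],
  [0.4,0,0,0,0,0,0],
  [0.4,0,0,0,0,0,0],
])

```text
time_s: 10.18
tcp_pos: [0.5078, -0.1211, 0.1236]
eef_rot: [180.0, -0.0, -11.4]
contact_force: [-0.3, 0.0, 0.3]
gripper_width: 0.035
gripper_force: 0.0
```

```bash
python3 tilt.py; python3 tilt.py
```

```text
t 10.1833 tcp [ 0.5078 -0.1211  0.1236] F [-0.3  0.   0.3] w 0.035
tcp along/across edge -0.11746397103503498 0.0021855293983814974
scene 635 slope 0.022 z@edge 0.0852 ends -0.1429 0.216
side 313 slope 0.0158 z@edge 0.0861 ends -0.1336 0.2149
t 10.2833 tcp [ 0.5078 -0.1211  0.1236] F [ 0.1  0.1 -0.3] w 0.0349
tcp along/across edge -0.11746861939290593 0.002174806973814251
scene 633 slope 0.0194 z@edge 0.0853 ends -0.1427 0.2156
side 310 slope 0.017 z@edge 0.086 ends -0.1341 0.2146
```

Call:
apply_moves([
  [0.25,0,0.001,0,0,0,0],
  [0.25,0,0,0,0,0,0],
  [0.25,0,-0.002,0,0,0,0],
  [0.25,0,-0.002,0,0,0,0],
  [0.25,0,-0.002,0,0,0,0],
  [0.25,0,-0.002,0,0,0,0],
  [0.25,0,0.003,0,0,0,0],
  [0.4,0,0,0,0,0,0],
  [0.4,0,0,0,0,0,0],
  [0.4,0,0,0,0,0,0],
  [0.4,0,0,0,0,0,0],
  [0.4,0,0,0,0,0,0],
  [0.4,0,0,0,0,0,0],
])

```text
time_s: 11.47
tcp_pos: [0.5086, -0.1171, 0.1236]
eef_rot: [-180.0, 0.0, -11.4]
contact_force: [-0.1, -0.6, -0.6]
gripper_width: 0.0352
gripper_force: 0.0
```

```bash
python3 tilt.py; python3 tilt.py
```

```text
t 11.4667 tcp [ 0.5086 -0.1171  0.1236] F [-0.1 -0.6 -0.6] w 0.0352
tcp along/across edge -0.11345550503875443 0.0021571108835967143
scene 634 slope 0.0196 z@edge 0.0855 ends -0.1423 0.2145
side 310 slope 0.0149 z@edge 0.0858 ends -0.133 0.2163
t 11.5667 tcp [ 0.5086 -0.1171  0.1235] F [-0.8  0.7 -1.1] w 0.0351
tcp along/across edge -0.1134383763720833 0.0021410250567562065
scene 641 slope 0.0195 z@edge 0.0854 ends -0.1422 0.2137
side 311 slope 0.0149 z@edge 0.0859 ends -0.1325 0.2156
```

Call:
apply_moves([
  [0.25,0,0,0,0,0,0],
  [0.25,0,0,0,0,0,0],
  [0.25,0,-0.002,0,0,0,0],
  [0.25,0,-0.002,0,0,0,0],
  [0.25,0,-0.002,0,0,0,0],
  [0.25,0,0,0,0,0,0],
  [0.25,0,0.003,0,0,0,0],
  [0.4,0,0,0,0,0,0],
  [0.4,0,0,0,0,0,0],
  [0.4,0,0,0,0,0,0],
  [0.4,0,0,0,0,0,0],
  [0.4,0,0,0,0,0,0],
  [0.4,0,0,0,0,0,0],
])

```text
time_s: 12.75
tcp_pos: [0.5092, -0.1141, 0.1235]
eef_rot: [180.0, 0.0, -11.4]
contact_force: [0.2, 0.1, -0.2]
gripper_width: 0.0351
gripper_force: 0.0
```

```bash
python3 tilt.py; python3 tilt.py
```

```text
t 12.75 tcp [ 0.5092 -0.1141  0.1235] F [ 0.2  0.1 -0.2] w 0.0351
tcp along/across edge -0.1103935613392867 0.0021625198843936524
scene 647 slope 0.0059 z@edge 0.0853 ends -0.1392 0.2173
side 302 slope 0.002 z@edge 0.0861 ends -0.13 0.2158
t 12.85 tcp [ 0.5092 -0.1141  0.1236] F [-0.4  0.7  0.9] w 0.035
tcp along/across edge -0.11039551739973154 0.002162095975978838
scene 643 slope 0.0079 z@edge 0.0854 ends -0.1391 0.2178
side 302 slope 0.0029 z@edge 0.0861 ends -0.1301 0.2152
```

Call:
apply_moves([
  [0.4,0,0,-0.01,0,0,0],
  [0.4,0,0,-0.015,0,0,0],
  [0.4,0,0,-0.025,0,0,0],
  [0.4,0,0,-0.03,0,0,0],
  [0.5,0,0,-0.03,0,0,0],
  [0.7,0.0107,-0.032,0,0,0,0],
  [0.7,0.0107,-0.032,0,0,0,0],
  [0.7,0.0107,-0.032,0,0,0,0],
  [0.7,0.0107,-0.032,0,0,0,0],
  [0.7,0.0107,-0.032,0,0,0,0],
  [0.7,0.0107,-0.032,0,0,0,0],
  [0.7,0.0107,-0.032,0,0,0,0],
  [0.7,0.0107,-0.032,0.02,0,0,0],
  [0.7,0.0107,-0.032,0.02,0,0,0],
  [0.7,0,0,0.025,0,0,0],
  [0.7,0,0,0,0,0,0],
  [0.7,0,0,0,0,0,0],
])

```text
time_s: 14.37
tcp_pos: [0.6597, 0.1488, 0.1677]
eef_rot: [179.9, 0.2, -11.4]
contact_force: [0.1, 0.3, 0.8]
gripper_width: 0.0616
gripper_force: 0.0
```

```bash
python3 tilt.py; python3 - <<'E'
from h import *
from plant import get_state,capture
c=capture("wrist");np.savez("wrist2.npz",**c)
cv2.imwrite("pics/wrist2.png",c["frame"][:,:,::-1])
p,u,v=pts(c,yel(c));print(len(u),p.mean(0),p.max(0),u.mean(),v.mean())
E
```

```text
t 14.3667 tcp [0.6597 0.1488 0.1677] F [0.1 0.3 0.8] w 0.0616
tcp along/across edge 0.17716913424988823 0.09752115026628773
scene 556 slope -0.0116 z@edge 0.0863 ends -0.14 0.2171
side 412 slope 0.001 z@edge 0.0858 ends -0.1361 0.2139
30 [0.67312449 0.14220723 0.02341202] [0.6787753  0.14542843 0.24264984] 331.1 184.9
```

View pics/wrist2.png

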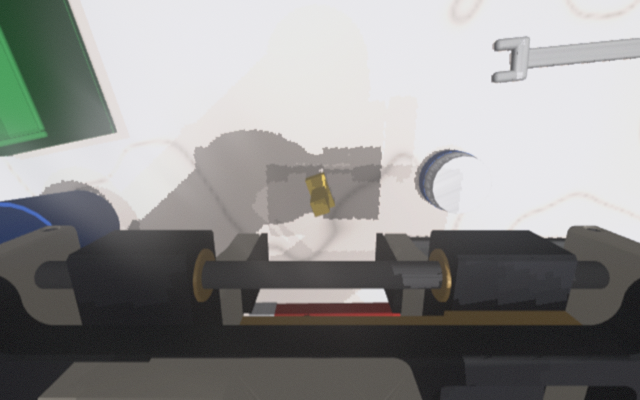

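The marker is at about (319,194), with the post top toward (321,203). It's in shadow and slightly rotated, so I'll enlarge it.

```bash
python3 - <<'E'
from h import *
c=dict(np.load("wrist2.npz"))
h=hsv(c);m=box((h[...,0]>15)&(h[...,0]<38)&(h[...,1]>90),295,345,160,225)
p,u,v=pts(c,m);print(len(u))
for lo,hi in((.058,.08),(.005,.025)):
    k=(p[:,2]>lo)&(p[:,2]<hi);uv=np.c_[u,v][k]
    print(k.sum(),uv.min(0),uv.max(0),uv.mean(0),p[k].mean(0),cv2.minAreaRect((p[k][:,:2]*1000).astype(np.float32)))
i=c["frame"][160:225,290:350,::-1];cv2.imwrite("pics/z2.png",cv2.resize(i,None,fx=9,fy=9,interpolation=cv2.INTER_NEAREST))
E
```

```text
670
256 [311 196] [328 215] [319.64453125 205.69921875] [0.66213861 0.1499062  0.06541915] ((661.327880859375, 150.0059356689453), (13.422808647155762, 13.179970741271973), 7.403715133666992)
329 [306 174] [333 206] [319.20972644 185.95136778] [0.66845746 0.14936333 0.01607389] ((661.1759643554688, 150.0622100830078), (34.494300842285156, 19.282602310180664), 8.118058204650879)
```

View pics/z2.png

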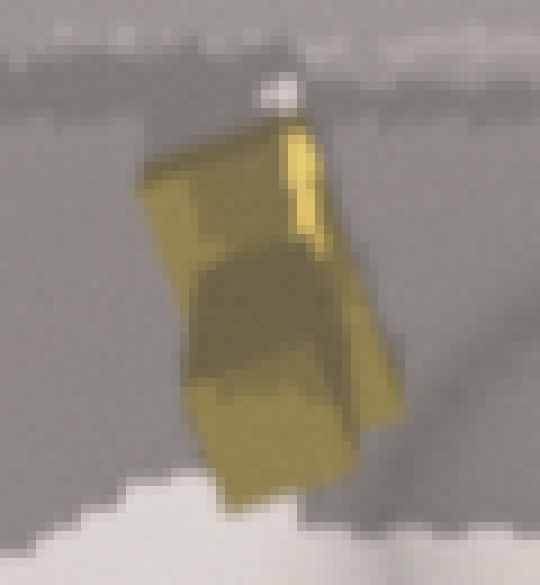

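Call:
apply_moves([
  [0.5,0.001,-0.001,0.0,0,0,-0.071],
  [0.5,0,0,0,0,0,-0.071],
  [0.5,0,0,0.02,0,0,-0.071],
  [0.5,0,0,0.03,0,0,0],
  [0.5,0,0,0.03,0,0,0],
  [0.5,0,0,0.02,0,0,0],
  [0.5,0,0,0.015,0,0,0],
  [0.5,0,0,0.008,0,0,0],
  [0.5,0,0,0,0,0,0],
  [0.5,0,0,0,0,0,0],
], newtons=15)

```text
time_s: 15.35
tcp_pos: [0.6626, 0.1497, 0.0471]
eef_rot: [-180.0, -0.1, 7.7]
contact_force: [0.5, -0.2, 0.5]
gripper_width: 0.0438
gripper_force: 0.0
```

Call:
apply_moves([
  [0.3,-0.0015,0,0.002,0,0,0],
  [0.1,0,0,0,0,0,0],
  [0.05,0,0,0,0,0,0],
  [0.05,0,0,0,0,0,0],
  [0.05,0,0,0,0,0,0],
  [0.05,0,0,0,0,0,0],
  [0.05,0,0,0,0,0,0],
  [0.05,0,0,0,0,0,0],
])

```text
time_s: 16.02
tcp_pos: [0.6605, 0.1498, 0.044]
eef_rot: [-180.0, -0.0, 7.8]
contact_force: [-1.6, 1.2, 3.6]
gripper_width: 0.0137
gripper_force: 15.0
```

Call:
apply_moves([
  [0.05,0,0,-0.015,0,0,0],
  [0.05,0,0,-0.03,0,0,0],
  [0.05,0,0,-0.035,0,0,0],
  [0.05,0,0,-0.035,0,0,0.071],
  [0.05,0,0,-0.035,0,0,0.071],
  [0.05,0,0,-0.006,0,0,0.071],
  [0.05,-0.0163,0.0297,0,0,0,0],
  [0.05,-0.0163,0.0297,0,0,0,0],
  [0.05,-0.0163,0.0297,0,0,0,0],
  [0.05,-0.0163,0.0297,0,0,0,0],
  [0.05,-0.0163,0.0297,0,0,0,0],
  [0.05,-0.0163,0.0297,0,0,0,0],
  [0.05,0,0,0,0,0,0],
  [0.05,0,0,0,0,0,0],
  [0.05,0,0,0,0,0,0],
])

```text
time_s: 17.27
tcp_pos: [0.5295, -0.0057, 0.1998]
eef_rot: [-180.0, -0.0, -11.4]
contact_force: [-0.1, -1.2, -0.1]
gripper_width: 0.0139
gripper_force: 15.0
```

```bash
python3 tilt.py; python3 - <<'E'
from h import *
from plant import get_state,capture
s=get_state();print(s["tcp_pos"],s["eef_rot"],s["gripper_force"])
c=capture("wrist");np.savez("wrist3.npz",**c)
i=c["frame"][100:300,150:490,::-1];cv2.imwrite("pics/wrist3.png",cv2.resize(i,None,fx=2.3,fy=2.3,interpolation=cv2.INTER_NEAREST))
E
```

```text
t 17.2667 tcp [ 0.5295 -0.0057  0.1998] F [-0.1 -1.2 -0.1] w 0.0139
tcp along/across edge -8.574601366168354e-05 0.0004823084588297553
scene 586 slope -0.0024 z@edge 0.086 ends -0.1408 0.2174
side 313 slope 0.0008 z@edge 0.0863 ends -0.1357 0.2182
[ 0.52976636 -0.00513867  0.19946764] [-1.79996785e+02 -6.14475979e-03 -1.13824256e+01] 15.00001609325409
```

View pics/wrist3.png

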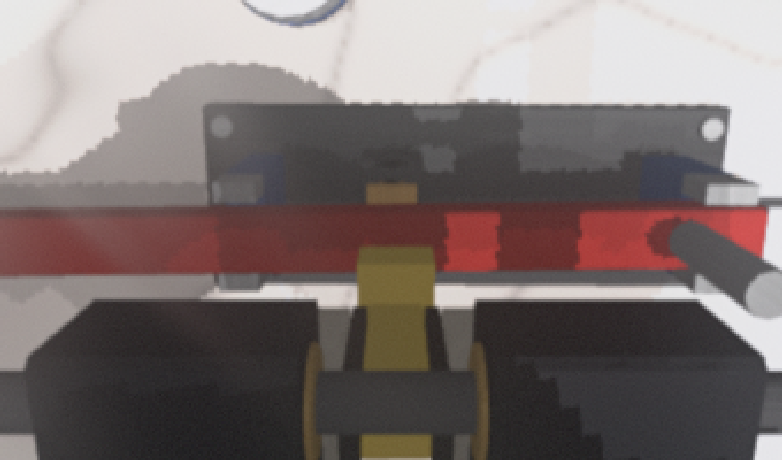

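The brass edge is at crop (392,193) and the marker's front leg bottom spans crop (357–434, 247), so they're nearly aligned along the link. Next I'll measure the across-link offset.

```bash
python3 - <<'E'
from h import *
c=dict(np.load("wrist3.npz"));E0=np.array([.529,-.0055]);D=np.array([.1983,.9801]);N=np.array([D[1],-D[0]])
al=lambda p:np.round(np.c_[(p[:,:2]-E0)@D,(p[:,:2]-E0)@N]*1000,1)
h=hsv(c);m=red(c)
for u in (200,260,290,345,380,410):
    v=np.nonzero(m[170:240,u])[0]+170
    top=v.min()-.5;bot=v.max()+.5
    print(u,top,bot,al(ray(c,[[u,top],[u,bot]],.088)).tolist())
y=(h[...,0]>15)&(h[...,0]<38)&(h[...,1]>90)
for n,b in dict(brass=(300,345,175,189),mk=(295,350,200,232)).items():
    mm=box(y,*b);v,u=np.nonzero(mm);print(n,u.min(),u.max(),v.min(),v.max(),u.mean())
    if n=="brass":
        print(al(ray(c,[[u.min()-.5,v.min()-.5],[u.max()+.5,v.min()-.5]],.07)))
    else:
        w=v<v.min()+4;print(u[w].min(),u[w].max());print("leg bottom",al(ray(c,[[u[w].min()-.5,v.min()-.5],[u[w].max()+.5,v.min()-.5]],.1995-.044)))
p,u,v=pts(c,box(y,295,350,200,232));k=p[:,2]>.15;print(len(u),p[k].min(0),p[k].max(0));print(al(p[k]).min(0),al(p[k]).max(0))
print("tcp",al(np.array([[.5297,-.0053,.2]])))
E
```

```text
200 194.5 218.5 [[105.6, 9.5], [107.9, -12.4]]
260 193.5 217.5 [[53.6, 10.4], [54.8, -11.5]]
290 189.5 217.5 [[27.5, 13.9], [28.2, -11.5]]
345 188.5 217.5 [[-19.9, 14.8], [-20.4, -11.5]]
380 187.5 216.5 [[-50.0, 15.7], [-51.3, -10.5]]
410 187.5 216.5 [[-75.8, 15.7], [-77.9, -10.5]]
brass 310 330 180 186 319.952
[[11.4 19.1]
 [-7.9 19.1]]
mk 305 338 207 231 321.5
306 337
leg bottom [[10.6 18.6]
 [-9.9 18.7]]
816 [ 0.53522987 -0.01847025  0.15513983] [0.54927934 0.00217161 0.17338683]
[-9.4  7.6] [10.3 19. ]
tcp [[0.3 0.6]]
```

Call:
apply_moves([
  [0.05,-0.001,-0.001,0.015,0,0,0],
  [0.05,0,0,0.015,0,0,0],
  [0.05,0,0,0.015,0,0,0],
  [0.05,0,0,0.01,0,0,0],
  [0.05,0,0,0.005,0,0,0],
  [0.05,0,0,0,0,0,0],
  [0.05,0,0,0,0,0,0],
  [0.05,0,0,0,0,0,0],
])

```text
time_s: 18.08
tcp_pos: [0.529, -0.0043, 0.1402]
eef_rot: [-180.0, -0.1, -11.4]
contact_force: [-0.5, 0.4, -0.2]
gripper_width: 0.0139
gripper_force: 15.0
```

```bash
python3 - <<'E'
from h import *
from plant import get_state,capture
s=get_state();tz=s["tcp_pos"][2];print(s["tcp_pos"],s["eef_rot"],s["contact_force"])
c=capture("wrist");np.savez("wrist4.npz",**c)
E0=np.array([.529,-.0055]);D=np.array([.1983,.9801]);N=np.array([D[1],-D[0]])
al=lambda p:np.round(np.c_[(p[:,:2]-E0)@D,(p[:,:2]-E0)@N]*1000,1)
print("tcp",al(s["tcp_pos"][None]))
m=red(c);h=hsv(c)
for u in (250,270,285,350,370,390):
    v=np.nonzero(m[150:260,u])[0]+150
    print(u,v.min(),v.max(),"botN",al(ray(c,[[u,v.min()-.5]],.07)).tolist(),"top-N",al(ray(c,[[u,v.max()+.5]],.088)).tolist())
y=(h[...,0]>15)&(h[...,0]<38)&(h[...,1]>90)
mm=box(y,290,360,170,260);p,u,v=pts(c,mm);k=p[:,2]>tz-.05
q=al(p[k]);print("marker pts",q.min(0),q.max(0),u[k].min(),u[k].max(),v[k].min())
i=c["frame"][100:300,150:490,::-1];cv2.imwrite("pics/wrist4.png",cv2.resize(i,None,fx=2.3,fy=2.3,interpolation=cv2.INTER_NEAREST))
E
```

```text
[ 0.52901708 -0.00429347  0.14024432] [-1.79983603e+02 -5.63924896e-02 -1.13885208e+01] [-0.5215994   0.40713319 -0.24081819]
tcp [[ 1.2 -0.2]]
250 207 229 botN [[53.4, 10.0]] top-N [[49.9, -1.1]]
270 207 230 botN [[38.7, 10.0]] top-N [[36.3, -1.8]]
285 206 229 botN [[27.7, 10.8]] top-N [[26.0, -1.1]]
350 205 232 botN [[-19.8, 11.5]] top-N [[-18.5, -3.3]]
370 205 230 botN [[-34.4, 11.5]] top-N [[-32.1, -1.8]]
390 205 230 botN [[-49.0, 11.5]] top-N [[-45.8, -1.8]]
marker pts [-9.7  4.4] [11.1 35.8] 305 359 207
```

View pics/wrist4.png

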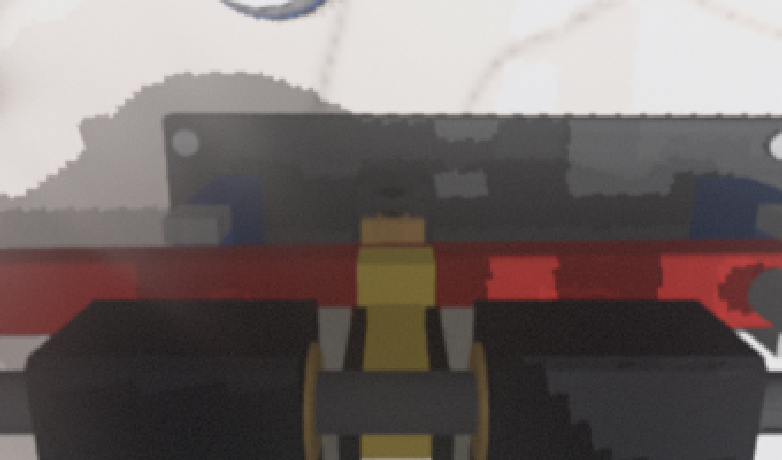

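Call:
apply_moves([
  [0.05,-0.0006,0,0.003,0,0,0],
  [0.05,0,0,0.003,0,0,0],
  [0.05,0,0,0.002,0,0,0],
  [0.05,0,0,0.002,0,0,0],
  [0.05,0,0,0.001,0,0,0],
  [0.05,0,0,0,0,0,0],
  [0.05,0,0,0,0,0,0],
])

```text
time_s: 18.72
tcp_pos: [0.5278, -0.0044, 0.1285]
eef_rot: [180.0, 0.0, -11.4]
contact_force: [-0.3, 0.5, -1.7]
gripper_width: 0.0142
gripper_force: 15.0
```

```bash
python3 tilt.py
```

```text
t 18.7167 tcp [ 0.5278 -0.0044  0.1285] F [-0.3  0.5 -1.7] w 0.0142
tcp along/across edge 0.0008363619409049463 -0.001423256144884373
scene 559 slope -0.002 z@edge 0.0855 ends -0.141 0.216
side 273 slope 0.0018 z@edge 0.0862 ends -0.1387 0.2128
```

Call:
apply_moves([
  [0.05,0,0,0.001,0,0,0],
  [0.05,0,0,0.001,0,0,0],
  [0.05,0,0,0.001,0,0,0],
  [0.05,0,0,0.001,0,0,0],
  [0.05,0,0,0.001,0,0,0],
  [0.05,0,0,0,0,0,0],
  [0.05,0,0,0,0,0,0],
])

```text
time_s: 19.4
tcp_pos: [0.5278, -0.0044, 0.1235]
eef_rot: [180.0, 0.0, -11.4]
contact_force: [-0.3, 0.3, -0.6]
gripper_width: 0.014
gripper_force: 15.0
```

```bash
python3 tilt.py
```

```text
t 19.4 tcp [ 0.5278 -0.0044  0.1235] F [-0.3  0.3 -0.6] w 0.014
tcp along/across edge 0.0008399129171290437 -0.0014361731446374095
scene 557 slope -0.0007 z@edge 0.0857 ends -0.1406 0.2164
side 276 slope 0.0015 z@edge 0.0864 ends -0.1363 0.214
```

Call:
apply_moves([
  [0.05,0,0,0.001,0,0,0],
  [0.05,0,0,0.0005,0,0,0],
  [0.05,0,0,0.0005,0,0,0],
  [0.05,0,0,0,0,0,0],
  [0.05,0,0,0,0,0,0],
  [0.05,0,0,0,0,0,0],
])

```text
time_s: 20.0
tcp_pos: [0.5278, -0.0044, 0.1216]
eef_rot: [-180.0, -0.0, -11.4]
contact_force: [-0.7, -0.6, -0.2]
gripper_width: 0.014
gripper_force: 15.0
```

Call:
apply_moves([
  [0.05,0,0,0.0005,0,0,0],
  [0.05,0,0,0.0005,0,0,0],
  [0.05,0,0,0,0,0,0],
  [0.05,0,0,0,0,0,0],
  [0.05,0,0,0,0,0,0],
])

```text
time_s: 20.42
tcp_pos: [0.5279, -0.0044, 0.1209]
eef_rot: [-180.0, -0.0, -11.4]
contact_force: [-2.8, 0.1, 4.2]
gripper_width: 0.014
gripper_force: 15.0
```

```bash
python3 tilt.py; python3 -c "
from plant import *
import numpy as np
F=[]
for i in range(6): capture('side'); F.append(get_state()['contact_force'])
print(np.mean(F,0))"
```

```text
t 20.4167 tcp [ 0.5279 -0.0044  0.1209] F [-2.8  0.1  4.2] w 0.014
tcp along/across edge 0.0008832135083064724 -0.0012868354603103524
scene 544 slope -0.0016 z@edge 0.0857 ends -0.141 0.2184
side 258 slope 0.0029 z@edge 0.0862 ends -0.1369 0.2114
[-2.06032265  0.54585054  5.3977211 ]
```

Call:
apply_moves([
  [0.05,0,0,-0.0003,0,0,0],
  [0.05,0,0,0,0,0,0],
  [0.17,0,0,0,0,0,0],
  [0.2,0,0,0,0,0,0],
  [0.25,0,0,0,0,0,0],
  [0.35,0,0,0,0,0,0],
  [0.4,0,0,0,0,0,0],
  [0.4,0,0,0,0,0,0],
  [0.4,0,0,0,0,0,0],
])

```text
time_s: 21.57
tcp_pos: [0.5277, -0.0044, 0.1208]
eef_rot: [180.0, 0.0, -11.4]
contact_force: [-0.5, -0.4, -0.2]
gripper_width: 0.0347
gripper_force: 0.0
```

```bash
python3 tilt.py; python3 tilt.py
```

```text
t 21.5667 tcp [ 0.5277 -0.0044  0.1208] F [-0.5 -0.4 -0.2] w 0.0347
tcp along/across edge 0.0008145950774216209 -0.001447235381655031
scene 552 slope 0.0005 z@edge 0.0855 ends -0.1397 0.217
side 234 slope 0.0026 z@edge 0.0864 ends -0.1345 0.2138
t 21.6667 tcp [ 0.5278 -0.0044  0.1209] F [0.3 1.2 1. ] w 0.0347
tcp along/across edge 0.0008459976813988861 -0.0014301764715547683
scene 556 slope 0.0006 z@edge 0.0856 ends -0.1404 0.2166
side 236 slope 0.0024 z@edge 0.0862 ends -0.1384 0.2152
```

Released and level. I'll retreat upward, then check.

Call:
apply_moves([
  [0.4,0,0,-0.008,0,0,0],
  [0.4,0,0,-0.015,0,0,0],
  [0.4,0,0,-0.025,0,0,0],
  [0.4,0,0,-0.03,0,0,0],
  [0.4,0,0,-0.03,0,0,0],
  [0.4,-0.01,0,-0.02,0,0,0],
  [0.4,-0.02,0,0,0,0,0],
  [0.4,0,0,0,0,0,0],
  [0.4,0,0,0,0,0,0],
])

```text
time_s: 22.52
tcp_pos: [0.4979, 0.0017, 0.25]
eef_rot: [-179.9, -0.1, -11.4]
contact_force: [-0.5, -0.2, 0.0]
gripper_width: 0.035
gripper_force: 0.0
```

```bash
python3 tilt.py; python3 - <<'E'
from h import *
from plant import get_state,capture
c=capture("wrist");h=hsv(c)
E0=np.array([.529,-.0055]);D=np.array([.1983,.9801]);N=np.array([D[1],-D[0]])
y=(h[...,0]>15)&(h[...,0]<38)&(h[...,1]>90)
p,u,v=pts(c,y);a=(p[:,:2]-E0)@D;b=(p[:,:2]-E0)@N
for lo,hi in((.132,.155),(.085,.102)):
    k=(p[:,2]>lo)&(p[:,2]<hi)&(abs(a)<.05)&(abs(b)<.05)
    if k.sum()>5: print(k.sum(),cv2.minAreaRect((np.c_[a,b][k]*1000).astype(np.float32)),p[k][:,2].mean())
i=np.hstack([c["frame"][60:300,180:460],capture("scene")["frame"][140:260,230:370].repeat(2,0).repeat(2,1)]);cv2.imwrite("pics/fin.png",cv2.resize(i[:,:,::-1],None,fx=1.4,fy=1.4))
E
```

```text
t 22.5167 tcp [0.4979 0.0017 0.25  ] F [-0.5 -0.2  0. ] w 0.035
tcp along/across edge 0.0008434797395144238 -0.03190492429635386
scene 526 slope -0.0019 z@edge 0.0865 ends -0.1403 0.2172
side 279 slope 0.0015 z@edge 0.0862 ends -0.1357 0.2158
302 ((0.3863353729248047, -0.9057192802429199), (13.464150428771973, 14.338018417358398), 0.027285249903798103) 0.14211255378690024
343 ((0.21530818939208984, -0.6190547943115234), (20.03558349609375, 34.26899719238281), 0.22596971690654755) 0.09282089255569081
```

View pics/fin.png

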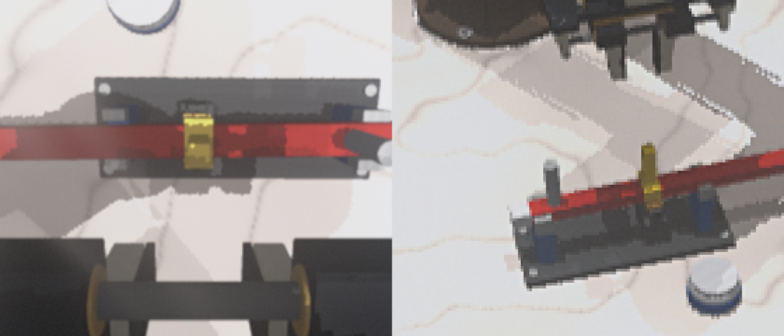

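The marker sits astride the level link. It's centred within 1 mm of the edge estimate and upright, and the link hasn't moved since release.

```bash
python3 -c "
from plant import *
print(close_job())"
```

```text
the job is handed in; nothing more can be done
None
```

The link balances level on the brass edge alone, within about 0.003 rad by the cameras, with the yellow marker let go astride it about 1 mm from the edge's centre. I handed the job in about 23 s into the 67 s limit; it returned no verdict.

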